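# Sort the cookery-class utensils into their trays

## Robot

A 6-joint arm with a two-finger parallel gripper is mounted at the origin on the work surface. World frame = base frame: x ahead of the robot, y to its left, z up, the work surface at z = 0. Lengths are in mm, angles in rad, forces in N, time in s.
With the tool pointing down it reaches from about 275 to 825 mm from the base axis. Payload 4.9 kg.
Tool frame: the origin (TCP) lies at the very end of the fingers, on their centre line; the grasp point (between the pads) lies 19 mm behind it; z points along the fingers, y is the line along which they close (so a half turn about z gives the same grasp; the last joint's range is limited). The gripper opens to 85 mm and grips with 20 to 120 N. Pads are 22 mm wide; open, the fingers measure 114 mm over their backs; the gripper's body (76 mm by 85 mm) begins 54 mm behind the grasp point. The pads swing forward as they close: fully open they stand 13 mm farther back than shut.
Start: joints at [1.023, 0.326, -0.193, 1.052, 0, 1.437], TCP at [221.147, 503.6, 200.781] pointing down, gripper open.
Joint ranges: [-2.65, 2.65], [-0.97, 1.79], [-1.3, 1.35], [-1.93, 2.1], [-1.47, 1.37], [-3.14, 3.14]. Speed limits (rad/s): [2.57, 2.57, 3.14, 3.14, 3.14, 3.14].

## Interface

Orientations are given as [roll, pitch, yaw] about the fixed x, y, z axes, in that order (R = Rz(yaw) Ry(pitch) Rx(roll)).
In Python, from bench import bot, solve_ik, imaging gives the robot as it stands. Calls block until the motion is done:
- bot.move_ptp(position, orientation): joint-space move of the TCP to a pose.
- bot.movel(position, rot=None, max_speed=150, threshold=None): straight line of the TCP; rot=None keeps the orientation; max_speed is the mean speed in mm/s. With threshold (N) it stops when the force on the tool has changed by that much, and returns True; else False.
- bot.move_j(angles): joint-space move.
- bot.grip(opening, effort=None): opening from 0.0 (shut) to 1.0 (fully open); effort is the grip in N (None keeps the last); returns when the fingers have stopped.
- bot.dwell(seconds).
- solve_ik(position, orientation): joint angles nearest the present ones, or None.
- bot.get_state(): the state.
- imaging.capture(name): name is "scene" or "top" or "wrist"; returns the picture (400x640x3 uint8, blue, green, red); there is no depth.
- imaging.camera_model(name): a dict with "K" (3x3 intrinsics, pixels), "k1" (the pictures are not rectified: a ray, as slopes to the right and down, at radius r is drawn at 1 + k1 r^2 times it, then the intrinsics apply), "position" and "rotation" of the camera in the world. Camera axes: x right, y up, looking along -z (the intrinsics and any distortion apply to the point x, -y, -z); pixel columns grow to the right and rows downward; lengths in mm; the calibration is good to about 2 mm. A picture is of the moment at which its call begins: read the wrist's pose just before it. camera_model takes no time and is no camera call; for the wrist camera it gives the pose at the moment of the call.
A pose or a line that the arm cannot do raises bot.IKError and nothing moves.
- bot.sign_off(): hands the job in; it is judged then, once.
The state is a dict: "t": time; "qpos": joint angles; "joint_velocities": joint speeds; "effort": joint torques, N m; "tcp_pos": TCP position; "orientation": TCP orientation; "contact_force": force on the tool from outside, world axes, zero at the start; "wrist_torque": the same for the moment, N m; "opening": opening from 0.0 (shut) to 1.0 (fully open); "gripper_force": force on a finger pad.
Only numpy, scipy, OpenCV 4.12 (cv2) and the standard library are available. Lean on these libraries where they do the work, as an engineer would, in place of code of your own. Each camera call takes 0.05 s, during which the arm holds its last target. There are 200 camera calls.

## Task

Clear up the school kitchen worktop: three identical black trays each hold one sample of what belongs there, so put the four loose utensils with their own kind - stand both white cups in the tray that holds a cup, lay the metal pastry ring flat in the tray that holds a ring, and lay the wooden paddle flat in the tray that holds a paddle. Each must rest on the tray's own floor inside the rim, not on or inside another utensil, the cups mouth up, and the three samples must stay where they are, upright or flat as they were.

Things in the scene. Friction and masses are not known exactly. Their poses are not given: they have to be found in the camera images.
- cup_a_center (a point): One of two loose cups to sort: white plastic tasting cup, open at the top, 50 mm across the mouth, 42 mm across the foot, 58 mm high, about 35 g; stands upright on the worktop at the start. This point is its centre, 29 mm above its underside; z is up its axis
- cup_b_center (a point): The other of two loose cups to sort, the same as cup_a: white plastic tasting cup, open at the top, 50 mm across the mouth, 42 mm across the foot, 58 mm high, about 35 g; stands upright on the worktop at the start. This point is its centre, 29 mm above its underside; z is up its axis
- ring_mid (a point): The loose ring to sort: plain bright metal pastry ring (open at both ends), 60 mm outside diameter, 54 mm inside, 22 mm high (wider and much lower than a cup), about 60 g; lies flat, its axis upright. This point is its centre, 11 mm above its underside; z is along its axis
- paddle_mid (a point): The loose paddle to sort: short wooden paddle, 100 mm long, lying flat, about 40 g. This point is the middle of its length, 8 mm above its underside; x points along it to the blade end, y across, z up. Handle 14 mm wide, 16 mm thick, x = -50 to +18 mm; round-ended blade 36 mm wide, 9 mm thick, x = +14 to +50 mm. Grip the bare handle, x = -40 to 0
- tray_cups: one of three identical black shallow trays, 150 mm (its x) by 190 mm (its y), fixed to the worktop; rim 12 mm high, walls 4 mm, floor 4 mm thick, so the inner floor is 142 by 182 mm and 4 mm above the worktop. The order of the three trays changes. Origin: centre of its underside; z up. This is the tray in which a cup already stands near the -y end (about 60 mm from its centre); the rest is free
- tray_rings: one of three identical black shallow trays, 150 mm (its x) by 190 mm (its y), fixed to the worktop; rim 12 mm high, walls 4 mm, floor 4 mm thick, so the inner floor is 142 by 182 mm and 4 mm above the worktop. The order of the three trays changes. Origin: centre of its underside; z up. This is the tray in which a ring already lies in the -y half (about 40 to 55 mm from its centre); the rest is free
- tray_paddles: one of three identical black shallow trays, 150 mm (its x) by 190 mm (its y), fixed to the worktop; rim 12 mm high, walls 4 mm, floor 4 mm thick, so the inner floor is 142 by 182 mm and 4 mm above the worktop. The order of the three trays changes. Origin: centre of its underside; z up. This is the tray in which a paddle already lies along the tray's y in the -x half (about 35 mm from its centre line); the rest is free
- old_cup_center (a point): The cup already standing in its tray, loose, the same as cup_a. This point is its centre, 29 mm above its underside; leave it in place
- old_ring_mid (a point): The ring already lying in its tray, loose, the same as the ring to sort. This point is its centre, 11 mm above its underside; leave it in place
- old_paddle_mid (a point): The paddle already lying in its tray, loose, the same as the paddle to sort. This point is the middle of its length, 8 mm above its underside, x along it to the blade; leave it in place

How it is judged (in metres and radians):
At the end, for the whole second after the job is handed in: Each utensil is in its kind's tray, released, at rest, within 3 mm of resting on the floor, upright/flat within 0.06 rad; centre from tray centre in x, y at most: cups 56, 76 mm; ring 50, 70; paddle 60, 75. The samples are within 25 mm of their starts, upright/flat within 0.12 rad (x of cup_a_center in the frame of tray_cups between -0.056 and 0.056 m and y of cup_a_center in the frame of tray_cups between -0.076 and 0.076 m and z of each of cup_a_center, cup_b_center in the frame of tray_cups below 0.036 m and angle between each of cup_a_center, cup_b_center's own z axis and vertical below 0.06 rad and linear speed of each of cup_a, cup_b, ring, paddle below 0.02 m/s and x of cup_b_center in the frame of tray_cups between -0.056 and 0.056 m and y of cup_b_center in the frame of tray_cups between -0.076 and 0.076 m and x of ring_mid in the frame of tray_rings between -0.05 and 0.05 m and y of ring_mid in the frame of tray_rings between -0.07 and 0.07 m and z of ring_mid in the frame of tray_rings below 0.018 m and angle between the z axis of ring_mid and the z axis of tray_rings, either way round below 0.06 rad and x of paddle_mid in the frame of tray_paddles between -0.06 and 0.06 m and y of paddle_mid in the frame of tray_paddles between -0.075 and 0.075 m and z of paddle_mid in the frame of tray_paddles below 0.015 m and angle between the z axis of paddle_mid and the z axis of tray_paddles, either way round below 0.06 rad and distance of each of old_cup_center, old_ring_mid, old_paddle_mid from where it was at the start of the episode below 0.025 m and angle between each of old_cup_center, old_ring_mid, old_paddle_mid's own z axis and vertical below 0.12 rad); the robot touches nothing.
It also fails if it takes over 102 s, if anything falls off the work surface, if the arm or the gripper's body presses on something with over 40 N, if the wrist force passes 120 N, or if a joint passes its speed limit or range.

## Working session

There is one attempt and no reset: what is moved stays moved. The work goes in short steps, each a Python script; the robot and the scene stay as the last script left them, time stands still between calls to the robot, and variables do not carry over. Pictures are saved under pics/ and viewed, at most 14 in all, crops included, and the job is handed in when it is done.

```bash
mkdir -p pics; ls
python3 - <<'E'
from bench import bot,imaging
import cv2
for n in ("top","scene"):
    cv2.imwrite(f"pics/{n}0.png",imaging.capture(n)); m=imaging.camera_model(n); print(n,m)
print(bot.get_state())
E
```

```text
pics
top {'K': array([[432.97810175,   0.        , 321.692964  ],
       [  0.        , 432.97810175, 203.60694604],
       [  0.        ,   0.        ,   1.        ]]), 'k1': -0.06702731077027015, 'position': array([ 398.4208058 ,   -4.93745256, 1121.46201624]), 'rotation': array([ 0.09704919,  0.02766642, -1.55393593])}
scene {'K': array([[364.33389672,   0.        , 314.34527898],
       [  0.        , 364.33389672, 202.74597021],
       [  0.        ,   0.        ,   1.        ]]), 'k1': 0.01882614268713912, 'position': array([947.81378268, 245.45734336, 842.46323899]), 'rotation': array([0.53751048, 0.00930523, 2.05617295])}
{'t': 0.1, 'qpos': array([ 1.02279526e+00,  3.26897554e-01, -1.93503297e-01,  1.05201029e+00,
       -1.28692450e-05,  1.43659532e+00]), 'joint_velocities': array([-0.00062289, -0.00213043,  0.00347914, -0.00115247, -0.00052964,
        0.00147178]), 'effort': array([ 1.77220472e-04, -4.44240475e+01,  2.63037300e+01,  7.91255326e-03,
       -1.20061118e-04, -1.16073593e-05]), 'tcp_pos': array([220.83561024, 503.07650547, 200.05768511]), 'orientation': array([-3.13999064e+00, -2.03305951e-04,  2.72779243e+00]), 'contact_force': array([-0.14050805,  0.02996106, -0.26148275]), 'wrist_torque': array([ 0.00608112, -0.02698558, -0.00808761]), 'gripper_force': 0.0, 'opening': 0.9975677754848599}
```

View pics/top0.png

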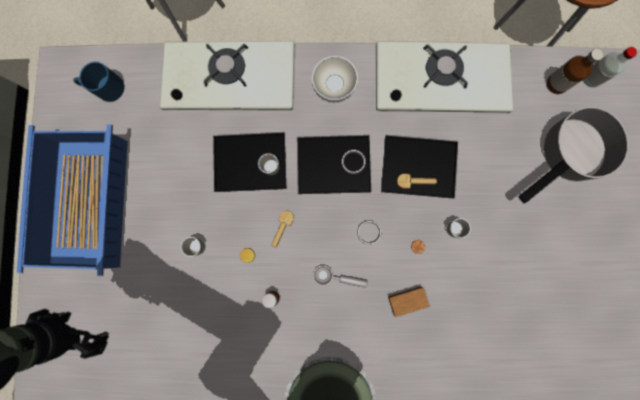

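View pics/scene0.png

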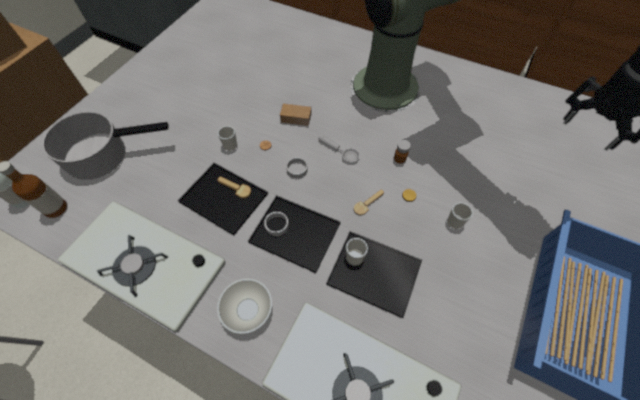

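Top view: the trays, left to right, are cups (250,162), rings (334,164) and paddles (420,166). The loose cups are at (192,246) and (458,228), the ring at (368,232), and the paddle at (283,228) with its blade up. The jar at (270,298) and the whisk, bits and block are clutter. I'll enlarge this to measure.

Run:
```python
import cv2
im=cv2.imread("pics/top0.png")
def crop(x0,y0,w,h,s,n):
    cv2.imwrite(n,cv2.resize(im[y0:y0+h,x0:x0+w],None,fx=s,fy=s,interpolation=cv2.INTER_CUBIC))
crop(170,200,160,120,5,"pics/cl.png")
crop(340,200,160,120,5,"pics/cr.png")
crop(205,125,265,80,3,"pics/ct.png")
```

```text
(no output)
```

View pics/cl.png

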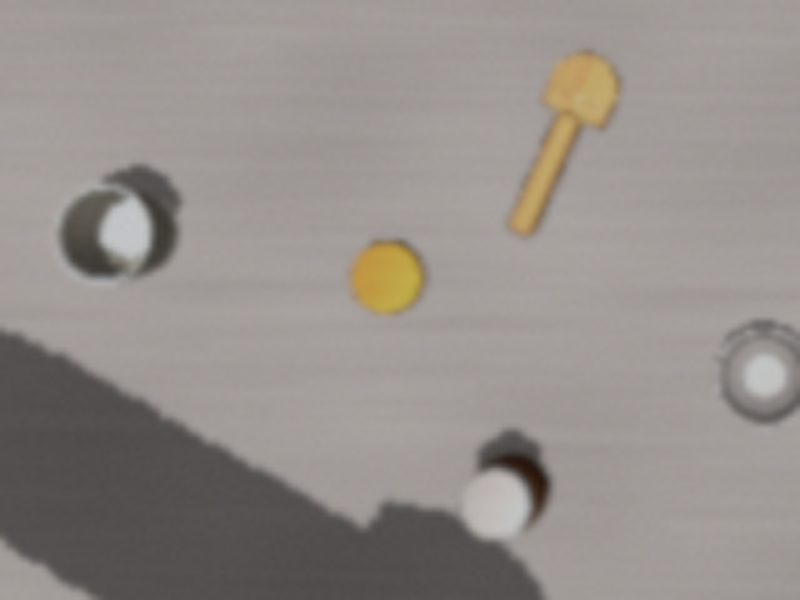

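View pics/cr.png

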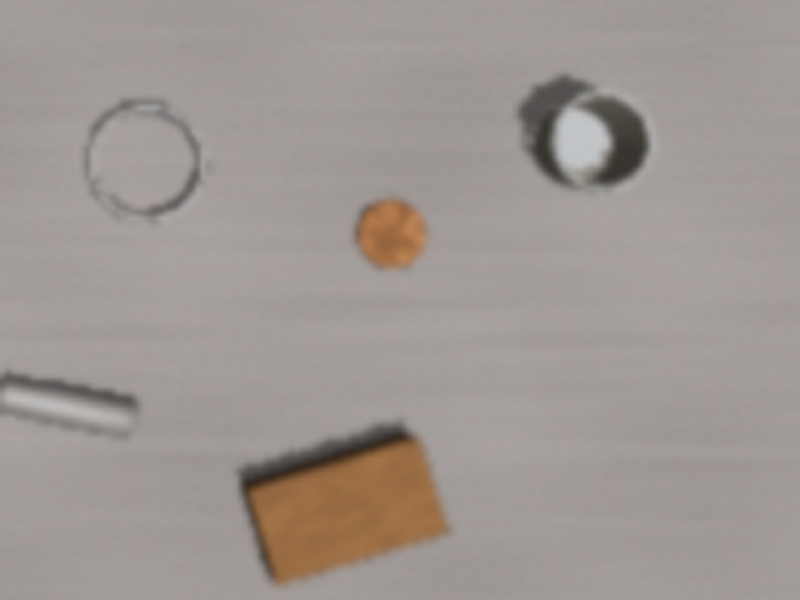

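View pics/ct.png

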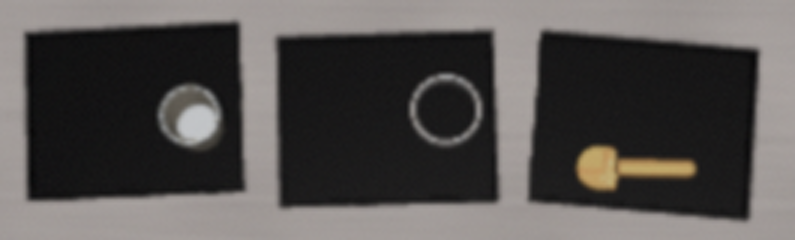

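```bash
cat > loc.py <<'E'
import numpy as np, cv2
from scipy.spatial.transform import Rotation
def pix2world(uv,z,m):
    uv=np.atleast_2d(np.array(uv,float)); K=m["K"]
    d=(uv-K[:2,2])/K[0,0]; p=d.copy()
    for _ in range(20): p=d/(1+m["k1"]*(p**2).sum(1,keepdims=True))
    r=np.c_[p[:,0],-p[:,1],-np.ones(len(p))]
    w=Rotation.from_euler("xyz",m["rotation"]).apply(r)   # fixed x,y,z
    c=m["position"]; return c+w*((z-c[2])/w[:,2])[:,None]
def world2pix(P,m):
    q=Rotation.from_euler("xyz",m["rotation"]).inv().apply(np.atleast_2d(P)-m["position"])
    p=np.c_[q[:,0],-q[:,1]]/-q[:,2:]; p=p*(1+m["k1"]*(p**2).sum(1,keepdims=True))
    return p*m["K"][0,0]+m["K"][:2,2]
E
python3 - <<'E'
from bench import imaging
from loc import *
np.set_printoptions(precision=1,suppress=True)
m=imaging.camera_model("top"); s=imaging.camera_model("scene")
f=lambda uv,o,k:(np.array(uv,float)+.5)/k-.5+o
def show(n,uv,o,k,z):
    w=pix2world(f(uv,o,k),z,m); print(n,w[:,:2].tolist() if 0 else w[:,:2], "scene px",world2pix(w,s)[0]); return w
L,R,T=(170,200),(340,200),(205,125)
show("cupA",[(106,232)],L,5,58); show("cupB",[(601,138)],R,5,58)
show("ring",[(145,157)],R,5,22)
h=show("pad handle",[(521,230)],L,5,16); b=show("blade",[(588,50)],L,5,9); d=(b-h)[0,:2]
print("len",np.hypot(*d),"yaw",np.arctan2(d[1],d[0]),"mid",(b+h)[0]/2)
for n,c in dict(cups=[(25,33),(238,23),(244,190),(29,199)],rings=[(278,37),(492,31),(497,201),(282,206)],pads=[(541,32),(758,50),(748,219),(530,201)]).items():
    w=show(n,c,T,3,12); e=w[0]-w[1]; g=w[3]-w[2]; e=(e+g)/2
    print("  centre",w.mean(0),"yaw",np.arctan2(-e[0],e[1]),"sides",np.linalg.norm(w-np.roll(w,1,0),axis=1))
show("oldcup",[(190,117)],T,3,62); show("oldring",[(446,110)],T,3,26); show("oldpad",[(577,167),(696,169)],T,3,16)
E
```

```text
cupA [[391.1 349.5]] scene px [460.4 210.4]
cupB [[ 448.2 -313.4]] scene px [224.9 132. ]
ring [[437.  -92.7]] scene px [295.3 165.8]
pad handle [[396.1 148. ]] scene px [380.8 189.4]
blade [[489.4 116.6]] scene px [355.5 212.8]
len 98.43644425987891 yaw -0.3242302734633881 mid [442.7 132.3  12.5]
cups [[682.7 318.8]
 [692.9 129.9]
 [545.3 120.8]
 [535.  308.6]] scene px [402.4 315.9]
  centre [614.  219.5  12. ] yaw 0.053934853922173676 sides [148.  189.1 147.9 188.1]
rings [[680.6  94.5]
 [687.9 -92.2]
 [538.6 -97.3]
 [531.8  87.6]] scene px [313.9 270.5]
  centre [609.7  -1.9  12. ] yaw 0.037993284362834286 sides [149.  186.8 149.3 185. ]
pads [[ 687.5 -134.9]
 [ 674.3 -323.8]
 [ 526.1 -312.7]
 [ 539.  -125.6]] scene px [232.5 232.8]
  centre [ 606.7 -224.3   12. ] yaw -0.0693828049928253 sides [148.8 189.4 148.6 187.6]
oldcup [[599.3 161.8]] scene px [355.6 246.1]
oldring [[614.7 -52.2]] scene px [274.8 220.9]
oldpad [[ 568.5 -165.3]
 [ 568.2 -267.5]] scene px [248. 192.]
```

The projected points agree with the scene view to within a few mm, so I'm moving to cup A.

```bash
cat > ops.py <<'E'
import numpy as np, cv2
from bench import bot, imaging
PI=np.pi; H=150
TRAY=dict(cups=(614,219.5,.054),rings=(609.7,-1.9,.038),pads=(606.7,-224.3,-.069))
def loc(t,x,y):
    X,Y,a=TRAY[t]; return X+x*np.cos(a)-y*np.sin(a), Y+x*np.sin(a)+y*np.cos(a)
def rep(n):
    s=bot.get_state(); print(n,"t%.1f open %.2f grip %.0f"%(s["t"],s["opening"],s["gripper_force"]),"tcp",s["tcp_pos"].round(1),"F",s["contact_force"].round(1))
def pick(xy,yaw,z,open_,effort):
    o=[PI,0,yaw]
    bot.move_ptp([*xy,H],o); bot.grip(open_,effort)
    hit=bot.movel([*xy,z],o,max_speed=100,threshold=15); rep(f"down hit={hit}")
    bot.grip(0,effort); rep("closed")
    bot.movel([*xy,H],o,max_speed=120); rep("lifted")
def place(xy,yaw,z,open_):
    o=[PI,0,yaw]
    bot.movel([*xy,H],o,max_speed=250)
    bot.movel([*xy,z+12],o,max_speed=120)
    hit=bot.movel([*xy,z-1],o,max_speed=25,threshold=4); rep(f"placed hit={hit}")
    bot.grip(open_); bot.dwell(.2)
    bot.movel([*xy,H],o,max_speed=120); rep("clear")
def snap(cam,name): cv2.imwrite(f"pics/{name}.png",imaging.capture(cam))
E
python3 - <<'E'
from ops import *
pick((391,349.5),PI/2,16,1.0,25); snap("scene","liftA")
place(loc("cups",-10,59),PI/2,20,.8); snap("scene","afterA")
E
```

```text
down hit=False t2.7 open 1.00 grip 0 tcp [391.5 349.9  16.6] F [ 0.3 -0.2 -0.5]
closed t3.2 open 0.57 grip 25 tcp [391.1 349.9  16.6] F [-1.8  0.4  6. ]
lifted t4.5 open 0.57 grip 26 tcp [390.5 349.1 149.2] F [-0.4  0.3 -0.6]
placed hit=True t7.1 open 0.56 grip 26 tcp [600.9 278.   20.7] F [-1.   0.6  4.8]
clear t8.9 open 0.80 grip 0 tcp [600.2 277.7 149. ] F [ 0.5  0.6 -0.7]
```

View pics/afterA.png

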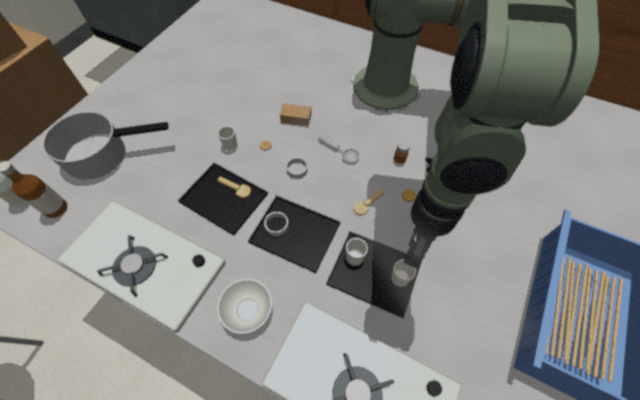

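Cup A stands at the +y end of its tray (403,272), and the sample cup (356,250) hasn't moved. Next are cup B and the ring.

Run:
```python
from ops import *
pick((448.2,-313.4),PI/2,16,1.0,25)
place(loc("cups",15,3),PI/2,20,.75)
pick((437,-92.7),PI/2,3,1.0,25); snap("scene","liftR")
```

```text
down hit=False t12.9 open 1.00 grip 0 tcp [ 448.6 -313.8   16.6] F [ 0.2  0.1 -0.4]
closed t13.4 open 0.56 grip 25 tcp [ 448.3 -313.7   16.6] F [-1.4 -0.6  6.4]
lifted t14.7 open 0.56 grip 26 tcp [ 447.7 -313.   149.2] F [ 0.3  0.6 -1.1]
placed hit=True t18.7 open 0.56 grip 26 tcp [628.8 223.4  20.6] F [-1.5  0.3  4.2]
clear t20.4 open 0.75 grip 0 tcp [628.2 223.1 149. ] F [-0.6  0.   0. ]
down hit=False t23.8 open 1.00 grip 0 tcp [437.5 -92.9   3.4] F [-0.9  0.3 -0.6]
closed t24.5 open 0.00 grip 0 tcp [437.  -92.7   3. ] F [0.2 0.4 0. ]
lifted t25.9 open -0.00 grip 0 tcp [436.4 -92.5 149.4] F [-0.  -0.7  0.5]
```

View pics/liftR.png

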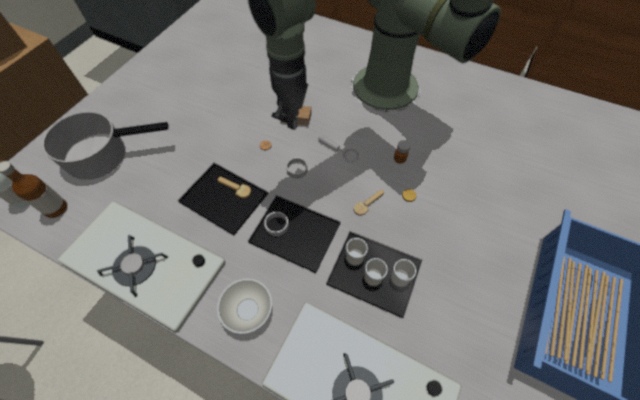

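Both cups are standing in the cup tray, at (375,270) and (403,272). The ring at (297,168) slipped out because the open fingers stood too high. I'll look again and grip its wall with the fingers nearly shut.

Run:
```python
from ops import *
from loc import *
bot.move_ptp([437,30,200],[PI,0,PI/2])
im=imaging.capture("top"); m=imaging.camera_model("top"); cv2.imwrite("pics/top1.png",im)
p=world2pix([437,-92.7,22],m)[0].round().astype(int); print(p)
x0,y0=p-[40,30]; print(x0,y0)
cv2.imwrite("pics/r1.png",cv2.resize(im[y0:y0+60,x0:x0+80],None,fx=8,fy=8,interpolation=cv2.INTER_CUBIC))
```

```text
[369 231]
329 201
```

View pics/r1.png

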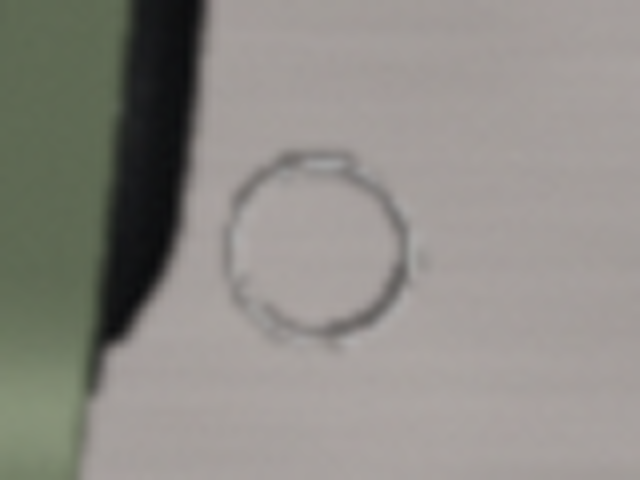

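The ring is flat and undisturbed, with its centre at crop (318,245), which is pixel (368.7,231.6). I'll grip its near wall.

Run:
```python
from ops import *
pick((407.5,-92.5),PI/2,3,.3,30); snap("scene","liftR2")
```

```text
down hit=False t29.2 open 0.30 grip 0 tcp [407.9 -92.7   3.4] F [ 0.2 -0.  -0.3]
closed t29.6 open -0.00 grip 0 tcp [407.6 -92.5   3.1] F [-0.2  0.8 -0.2]
lifted t30.9 open 0.00 grip 0 tcp [407.  -92.3 149.4] F [-0.1 -0.9 -0.4]
```

View pics/liftR2.png

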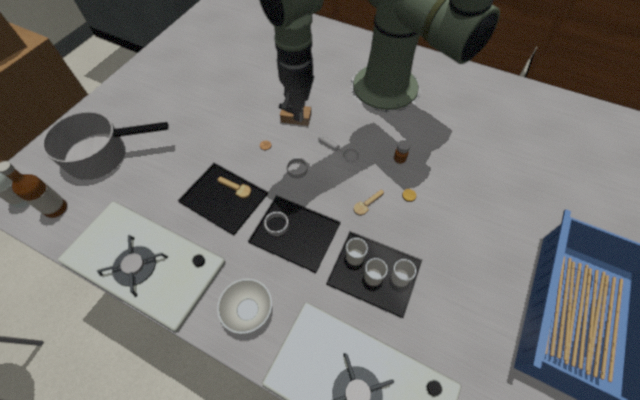

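No contact again, though the fingers came down where planned. A close wrist view should show the offset.

Run:
```python
from ops import *
from loc import *
bot.grip(.3)
bot.movel([407.5,-92.5,45],max_speed=150)
m=imaging.camera_model("wrist"); im=imaging.capture("wrist"); cv2.imwrite("pics/w1.png",im); print(m)
print(world2pix([[436,-92.5,22],[407.5,-92.5,22],[407.5,-92.5,0]],m), bot.get_state()["tcp_pos"])
print(world2pix([407,-92.3,149],imaging.camera_model("scene")))
```

```text
{'K': array([[318.83749037,   0.        , 318.72123026],
       [  0.        , 318.83749037, 192.34815704],
       [  0.        ,   0.        ,   1.        ]]), 'k1': -0.0659430326168334, 'position': array([408.32471103, -26.83342839, 218.93415584]), 'rotation': array([-0.26061304,  0.00065679, -0.00028911])}
[[361.47752893 211.86646777]
 [317.6807039  211.89262006]
 [317.79750771 202.16663616]] [408.3300348  -92.84079566  45.7803378 ]
[[298.52727286 127.17819501]]
```

View pics/w1.png

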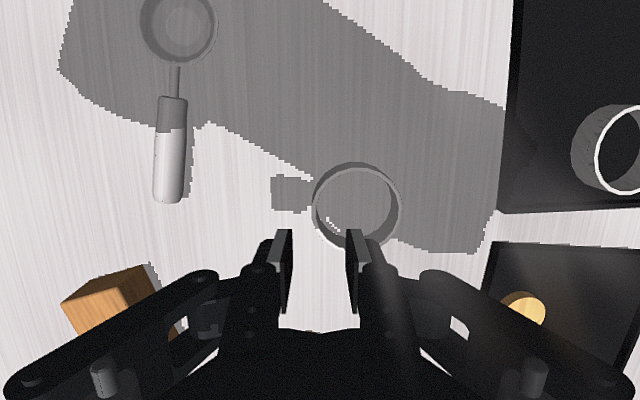

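The wrist view puts the ring centre near (357,206), against a predicted (361,212), so the fingers do straddle its wall at (313,205). I suspect the pads sit higher than assumed, so I'll find the floor by touch and close in steps.

Run:
```python
from ops import *
bot.movel([405,-90,15],max_speed=100,threshold=8); rep("15")
hit=bot.movel([405,-90,-10],max_speed=20,threshold=5); rep(f"touch {hit}")
z=bot.get_state()["tcp_pos"][2]
bot.movel([405,-90,z+2.5],max_speed=20); rep("up")
for o in (.25,.2,.15,.1,.05): bot.grip(o,25); rep(o)
snap("wrist","w2")
```

```text
15 t32.7 open 0.30 grip 0 tcp [405.1 -90.   15.3] F [-0.2  0.2 -0.5]
touch False t34.1 open 0.30 grip 0 tcp [405.1 -90.1  -9.9] F [-0.3  0.2  0.5]
up t34.4 open 0.30 grip 0 tcp [405.3 -90.1  -7.2] F [-0.6 -0.2 -0.4]
0.25 t34.6 open 0.25 grip 0 tcp [405.  -90.   -7.4] F [ 0.1  0.  -0.1]
0.2 t34.8 open 0.20 grip 0 tcp [405.  -90.   -7.4] F [0.4 0.1 0.3]
0.15 t35.1 open 0.15 grip 0 tcp [405.  -90.   -7.4] F [ 0.2 -1.7 -0.8]
0.1 t35.3 open 0.10 grip 0 tcp [405.  -90.   -7.4] F [ 0.1  0.4 -0.3]
0.05 t35.5 open 0.05 grip 0 tcp [405.  -90.   -7.4] F [0.9 0.1 0.9]
```

View pics/w2.png

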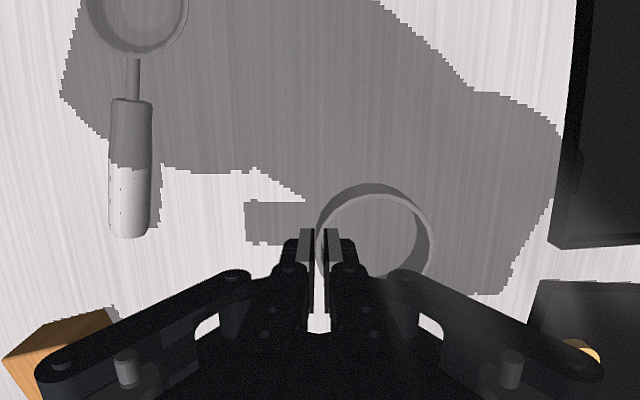

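Even at a reported TCP z of -10 the tips don't touch the worktop, and their shadow at (245,222) is still clear of them. The real fingertips are well short of the nominal TCP, so I'll find the floor by contact.

Run:
```python
from ops import *
bot.movel([405,-90,30],max_speed=150); bot.grip(.3,30)
bot.movel([405,-90,-8],max_speed=100,threshold=8)
hit=bot.movel([405,-90,-40],max_speed=25,threshold=4); rep(f"touch {hit}")
z=bot.get_state()["tcp_pos"][2]
if hit:
    bot.movel([405,-90,z+3.5],max_speed=20); rep("up")
    bot.grip(.0); rep("closed")
```

```text
touch True t37.7 open 0.30 grip 4 tcp [404.8 -89.9 -30.6] F [-0.3  0.4  8.5]
up t38.1 open 0.30 grip 0 tcp [405.1 -90.  -27.2] F [ 0.1 -0.9 -0.4]
closed t38.4 open 0.04 grip 30 tcp [404.9 -90.  -27.2] F [ 0.3 -0.8 -1.3]
```

The floor is at a reported z of about -30. The ring wall is now gripped (opening 0.04, 30 N).

```bash
python3 - <<'E'
from ops import *
bot.movel([405,-90,100],max_speed=120); rep("lift")
snap("wrist","w3")
X,Y=loc("rings",3,42); xy=(X-28.5,Y)
bot.movel([*xy,100],max_speed=250)
bot.movel([*xy,-10],max_speed=100,threshold=15)
hit=bot.movel([*xy,-27],max_speed=25,threshold=3); rep(f"placed {hit}")
bot.grip(.25); bot.dwell(.2); rep("open")
bot.movel([*xy,100],max_speed=120)
snap("wrist","w4")
E
python3 -c "
import cv2,numpy as np
a=[cv2.resize(cv2.imread(f'pics/w{i}.png'),(480,300)) for i in (3,4)]
cv2.imwrite('pics/w34.png',np.vstack(a))"
```

```text
lift t39.6 open 0.04 grip 30 tcp [404.4 -89.8  99.4] F [-1.2 -0.4 -1.2]
placed True t42.5 open 0.05 grip 30 tcp [582.6  40.2 -23.3] F [-1.3 -0.1  5.2]
open t43.0 open 0.25 grip 0 tcp [581.7  40.2 -24.1] F [-0.2  0.7 -0.4]
```

View pics/w34.png

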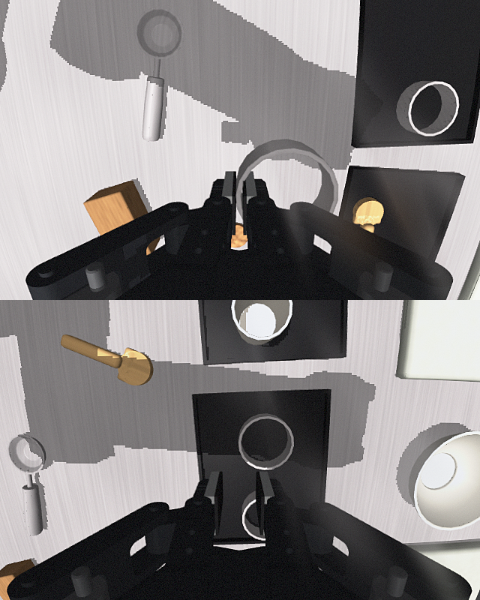

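The ring lies in its tray beside the sample, seen at (266,440) in the lower frame. Next is the paddle.

Run:
```python
from ops import *
xy=(431.3,136.1); ya,yb=2.818,1.502
bot.move_ptp([*xy,100],[PI,0,ya]); bot.grip(.4,30)
bot.movel([*xy,-5],max_speed=120,threshold=10)
hit=bot.movel([*xy,-26.5],max_speed=30,threshold=5); rep(f"down {hit}")
bot.grip(0,30); rep("closed")
bot.movel([*xy,100],max_speed=120); rep("lift")
z0=-26.5; p=loc("pads",32,12)
if bot.get_state()["opening"]>.1:
    bot.movel([*p,100],[PI,0,yb],max_speed=200)
    bot.movel([*p,-8],max_speed=100,threshold=15)
    hit=bot.movel([*p,z0+2],max_speed=25,threshold=3); rep(f"placed {hit}")
    bot.grip(.35); bot.dwell(.2)
    bot.movel([*p,120],max_speed=120)
    bot.move_ptp([330,-200,200],[PI,0,yb])
    bot.grip(0)
snap("top","top2"); snap("scene","s2")
im=cv2.imread("pics/top2.png"); cv2.imwrite("pics/ct2.png",cv2.resize(im[125:205,205:470],None,fx=3,fy=3,interpolation=cv2.INTER_CUBIC))
rep("end")
```

```text
down False t47.4 open 0.40 grip 0 tcp [431.4 136.1 -26.5] F [-0.7  0.7  0.3]
closed t47.7 open 0.15 grip 32 tcp [431.6 136.2 -26.2] F [-0.1 -0.2  2.4]
lift t48.9 open 0.15 grip 32 tcp [430.7 136.   99.4] F [-0.2  0.4 -0.7]
placed True t52.9 open 0.15 grip 33 tcp [ 639.2 -214.5  -22.2] F [0.7 0.2 4.6]
end t56.4 open 0.00 grip 0 tcp [ 330.1 -200.   199.9] F [ 0.7 -0.2 -0.5]
```

View pics/ct2.png

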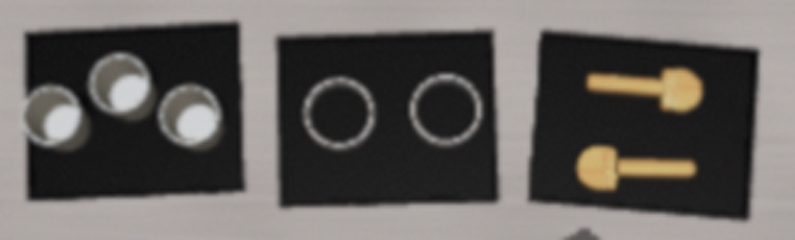

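View pics/s2.png

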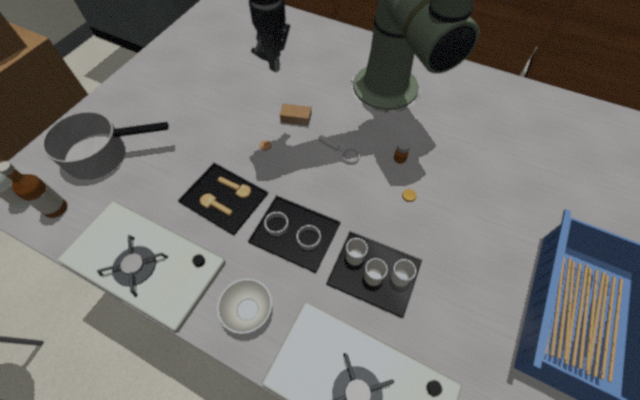

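Everything is in its tray: cups (52,115) and (120,83), ring (339,112), paddle (587–703, ~85). Cup A looks close to the end wall, so I'll check the numbers.

Run:
```python
from ops import *
from loc import *
m=imaging.camera_model("top")
for n,t,uv,z in (("A","cups",[52,115],62),("B","cups",[120,83],62),("old","cups",[190,117],62),("ring","rings",[339,112],26),("padh","pads",[587,82],20),("padb","pads",[704,90],13)):
    w=pix2world((np.array(uv)+.5)/3-.5+[205,125],z,m)[0]; X,Y,a=TRAY[t]
    d=w[:2]-[X,Y]; print(n,w[:2].round(1),"local",(d[0]*np.cos(a)+d[1]*np.sin(a)).round(1),(-d[0]*np.sin(a)+d[1]*np.cos(a)).round(1))
```

```text
A [599.9 278. ] local -10.9 59.2
B [627.6 221.6] local 13.7 1.3
old [599.3 161.8] local -17.8 -56.8
ring [611.8  39.3] local 3.7 41.1
padh [ 641.9 -173.5] local 31.6 53.1
padb [ 637.9 -275.9] local 34.7 -49.4
```

All positions are well inside the limits, so I'm handing in.

```bash
python3 -c "
from bench import bot
print(bot.sign_off())"
```

```text
the job is handed in; nothing more can be done
None
```

I put both cups, the ring and the paddle in their own trays with the samples undisturbed, and handed the job in at about 56 s of robot time; the last pictures put all four well inside the position limits, but the hand-in returned no verdict.

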